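Fetch a stock jar from the flap bin and present it to the code reader

ROBOT

A 6-joint arm with a two-finger parallel gripper is mounted at the origin on the work surface. World frame = base frame: x ahead of the robot, y to its left, z up, the work surface at z = 0. Lengths are in m, angles in rad, forces in N, time in s.
With the tool pointing down it reaches from about 0.35 to 0.85 m from the base axis. Payload 8.1 kg.
Tool frame: the origin (TCP) lies at the very end of the fingers, on their centre line; the grasp point (between the pads) lies 19 mm behind it; z points along the fingers, y is the direction in which the jaws open and shut (so a half turn about z gives the same grasp; the last joint's range is limited). The gripper opens to 93 mm and grips with 3 to 60 N. Pads are 15 mm wide; open, the fingers measure 128 mm over their backs; the gripper's body (75 mm by 188 mm) begins 65 mm behind the grasp point.
Start: joints at [1.149, 0.13, 1.488, -0, 1.523, -0.085], TCP at [0.198, 0.566, 0.219] pointing down, gripper open.
Joint ranges: [-2.96, 2.96], [-0.89, 2.26], [0.02, 2.5], [-1.34, 4.48], [0, 2.73], [-2.66, 2.66]. Speed limits (rad/s): [2.39, 2.39, 2.79, 3.14, 3.14, 3.14].

INTERFACE

Orientations are given as a rotation vector (axis times angle).
In Python, from plant import * gives the robot as it stands.
- The arm moves only by the tool apply_moves, never from a script. Its argument "commands" is one flat list of numbers, 7 for each row, row after row: the shift along the world's x, y, z in cm, then the turn, a rotation vector about the world's x, y, z in rad, then the finger opening in cm, from 0 to 9.3. A call has 1 to 8 rows; each row shifts and turns the pose as measured when the row begins; what a row does not reach is not made up. A row lasts 1/8 s, in which the tool goes at most 62.5 mm and 10.7 degrees, less where a joint would pass 70% of its speed; a pose out of reach is approached as far as the arm can. A call with a gripper value outside its range is refused whole. The fingers move at their own pace and stop on an object; "squeeze" is the grip in N (left out, the last holds). Time passes only in rows, so rows that do not move let the fingers close. It gives the time, the measured TCP pose, the force and the opening at its end, in the units of the state.
- read_state(): the state, without advancing time (a new reading comes with each control period).
- read_camera(name): name is "scene" or "top" or "wrist"; returns (picture, depth): 480x640x3 uint8, blue, green, red; 480x640 float32, m along the optical axis (not along the pixel's ray), 0 where there is no reading.
- camera_model(name): a dict with "intrinsics" (3x3 intrinsics, pixels), "R" (3x3) and "t" (3): a world point X has camera coordinates R X + t. Camera axes: x right, y down, z forward; pixel columns grow to the right and rows downward; lengths in m; the calibration is good to about 2 mm. The wrist camera is an equidistant fisheye: a pixel r from the principal point sees the ray r / f radians off the axis. A picture is of the moment at which its call begins: read the wrist's pose just before it. camera_model takes no time and is no camera call; for the wrist camera it gives the pose at the moment of the call.
- close_job(): hands the job in, once; it reports no verdict.
Trained networks look in the newest picture that a camera, given by its name, has taken for a name from the list of things; names that differ only in an ending like _2 or _b are one class to them, and where a whole thing is asked for, a point or a joint stands for the part that bears it (a point fixed in the world has none). Each returns a list of dicts, best first, with "conf" (0 to 1); they miss things now and then, are a little off and sometimes report something else, mostly with a low value. They report only what shows in the picture. A call takes as long as a camera call. They do not tell look-alikes from the thing itself.
- find_in(query, camera): "point" ([x, y, z] in m, in the coordinates of the camera as it stood for that picture, good to about 4 mm: the middle of the surface that is visible of it).
- cut_out(query, camera): "mask" (480x640 bool, what is visible of it).
- spot_point(query, camera): "point" ([x, y, z] in m, in the coordinates of the camera as it stood for that picture, good to about 4 mm: a listed point, or the origin of a listed thing).
The state is a dict: "t": time; "q": joint angles; "dq": joint speeds; "joint_torque": joint torques, N m; "tool_pos": TCP position; "orientation": TCP orientation; "force": force on the tool from outside, world axes, zero at the start; "wrist_torque": the same for the moment, N m; "opening": finger opening in m.
Only numpy, scipy, OpenCV 4.12 (cv2) and the standard library are available. Lean on these libraries where they do the work, as an engineer would, in place of code of your own. Each camera call takes 0.05 s, during which the arm holds its last target. There are 200 camera calls.

TASK

Raise the clear flap of the white stock bin, take out the round labelled jar and let the flap fall shut. Stand the jar upright inside the ring on the code reader's plate, with its label facing the reader's window, and let go. Keep the jar upright all along, and leave the square tin and the things on the bench where they are.

Things in the scene. Friction and masses are not known exactly. Their poses are not given: they have to be found in the camera images.
- bin: White bin fixed to the bench, 280 mm wide. Origin: on the bench, mid width, 42 mm behind the front wall's outer face; x points to its back, away from the robot, z up. Inner floor at z = 5 mm, front wall (5 mm thick) to z = 48 mm; side walls (inner faces y = +-135 mm) slope up from 70 to 97 mm at the back (inner face x = 63 mm). Jar and tin stand inside near x = 20, y = +-45 mm, either way round.
- hinge (a point): Middle of the flap's hinge line, on the bin at x = +63 mm, z = 100 mm in the bin's frame; the line runs along the bin's y.
- flap (a joint): Flap angle, rad: 0 shut, 1.65 at its stop. A flat clear plate 5 mm thick, 270 mm wide, 155 mm from hinge line to free edge, 100 g. Shut, it slopes down at 12 degrees (0.209 rad) from the hinge to the robot's side; at the stop it stands 83 degrees above level, leaning to the robot. It swings freely, no spring or catch, and falls shut from any angle when not held up.
- lip (a point): Middle of the steel grab rod along the flap's free edge, 10 mm in diameter and smooth, on its axis, 150 mm from the hinge line, to hook from below; it moves with the flap. Shut, its axis is about 69 mm above the bench and 42 mm in front of the front wall.
- jar: Round amber jar with a white cap, 36 mm in diameter over its whole 70 mm height, 80 to 170 g. Origin: centre of its underside; z is its axis, upward. Its white paper label (about 27 mm wide, 34 mm high) is on its +x side; a dark line on the cap runs from the centre to the rim above the label.
- tin: Square plain metal tin 37 x 37 x 60 mm, no label, in the bin beside the jar; to be left. Origin: centre of its underside.
- reader: Code reader fixed to the bench: a grey plate 120 x 120 mm, 10 mm thick, with a flat printed ring of 36 mm radius about its centre, and a black block along its +x edge (x = 65 to 110 mm, 120 mm wide, 55 mm high). Origin: under the plate's centre, on the bench; x points from the ring's centre to the block, z up.
- window (a point): Centre of the window, on the block's face towards the ring: at x = 65 mm, z = 34 mm in the reader's frame.
- spool: Wooden spool, 44 mm in diameter, 50 mm high, standing on the bench; a bystander. Origin: centre of its underside.
- cup: White cup, 74 mm in diameter, 85 mm high, standing on the bench; a bystander. Origin: centre of its underside.
- screwdriver: Screwdriver 170 mm long lying on the bench to the left of the bin; a bystander. Origin: on the bench under it.
Mind the look-alikes: they are no part of the job. Of the things that look like the reader, take the one that is nearest to the robot's base at the start.

How it is judged:
By the outcome, as a careful person would: the job done as asked, in the order asked, and still so for the second after the job is handed in, with the robot touching nothing.
It also fails if it takes over 66 s, if anything falls off the work surface, if the arm or the gripper's body presses on something with over 40 N, if the wrist force passes 120 N, or if a joint passes its speed limit or range.

## Working session

There is one attempt and no reset: what is moved stays moved. The work goes in short steps, Python scripts to look and compute and a tool call to move; the robot and the scene stay as the last step left them, time stands still between calls to the robot, and variables do not carry over. Pictures are saved under pics/ and viewed, about 8 in all and at most 12, crops included, and the job is handed in when it is done.

Besides the shell and the picture viewer there is one more tool, called after ">>>" as a command line: name --argument value ..., lists and objects as JSON in quotes. apply_moves: Moves the arm, as the interface text tells. Its arguments: {"type":"object","properties":{"commands":{"type":"array"},"squeeze":{"type":"number"}},"required":["commands"]}

```bash
ls; mkdir -p pics; cat > h.py <<'E'
from plant import *
import numpy as np, cv2
from scipy.spatial.transform import Rotation as Ro
def w(cam,p,m=None):
    m=m or camera_model(cam); return np.array(m["R"]).T@(np.array(p)-np.array(m["t"]))
def cloud(cam,d,m=None):
    m=m or camera_model(cam);K=np.array(m["intrinsics"]);v,u=np.indices(d.shape)
    P=np.stack([(u-K[0,2])/K[0,0]*d,(v-K[1,2])/K[1,1]*d,d],-1)
    return (P-np.array(m["t"]))@np.array(m["R"])
E
python3 - <<'E'
from h import *
np.set_printoptions(precision=3,suppress=True)
s=read_state();print(s)
for c in("top","scene"):
    p,d=read_camera(c);cv2.imwrite(f"pics/{c}0.png",p);np.save(f"{c}0.npy",d)
    m=camera_model(c)
    for q in["bin","hinge","lip","jar","tin","reader","window","spool","cup","screwdriver"]:
        for r in spot_point(q,c):print(c,q,round(r["conf"],2),w(c,r["point"],m))
E
```

```text
pics
{'t': 0.0, 'q': array([ 1.149,  0.131,  1.489,  0.   ,  1.523, -0.085]), 'dq': array([-0.   , -0.001, -0.001, -0.   , -0.001, -0.001]), 'joint_torque': array([ -0.   , -55.983, -49.178,   0.077,   0.035,  -0.   ]), 'tool_pos': array([0.198, 0.566, 0.218]), 'orientation': array([-0.526, -3.097,  0.003]), 'force': array([-0.583,  0.502,  0.18 ]), 'wrist_torque': array([0.023, 0.003, 0.002]), 'opening': 0.09285400202901527}
top bin 0.85 [0.644 0.101 0.001]
top hinge 0.77 [0.706 0.103 0.099]
top hinge 0.54 [ 0.548  0.402 -0.   ]
top lip 0.91 [0.555 0.097 0.068]
top reader 0.89 [ 0.775 -0.423 -0.   ]
top reader 0.85 [ 0.542 -0.306 -0.006]
top reader 0.65 [ 0.556 -0.55   0.002]
top window 0.9 [ 0.708 -0.416  0.034]
top window 0.6 [ 0.478 -0.29   0.03 ]
top window 0.58 [ 0.495 -0.548  0.03 ]
top spool 0.66 [0.364 0.364 0.002]
top cup 0.87 [ 0.739 -0.211 -0.003]
top screwdriver 0.91 [0.547 0.401 0.   ]
scene bin 0.6 [0.639 0.104 0.006]
scene hinge 0.72 [0.703 0.103 0.101]
scene lip 0.85 [0.558 0.096 0.068]
scene reader 0.86 [ 0.556 -0.557  0.003]
scene reader 0.68 [ 0.541 -0.306 -0.002]
scene reader 0.67 [ 0.774 -0.423 -0.003]
scene window 0.96 [ 0.712 -0.412  0.033]
scene window 0.68 [ 0.493 -0.545  0.034]
scene window 0.65 [ 0.478 -0.29   0.036]
scene spool 0.69 [0.363 0.364 0.002]
scene spool 0.37 [0.639 0.103 0.003]
scene cup 0.93 [ 0.733 -0.209  0.001]
scene cup 0.67 [ 0.543 -0.307  0.001]
scene screwdriver 0.58 [ 0.548  0.403 -0.001]
```

View images.

View pics/top0.png

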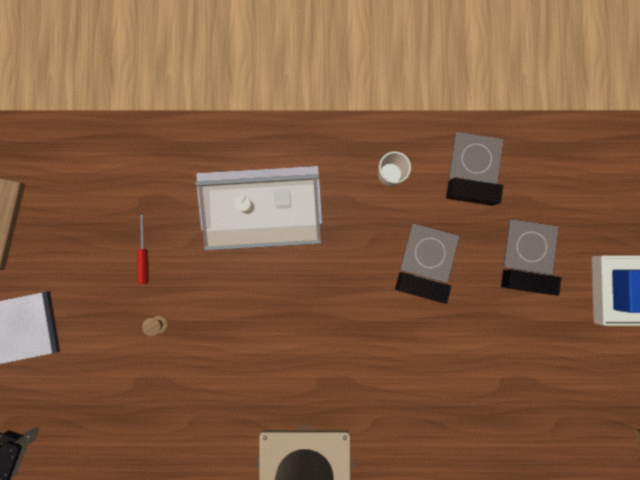

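View pics/scene0.png

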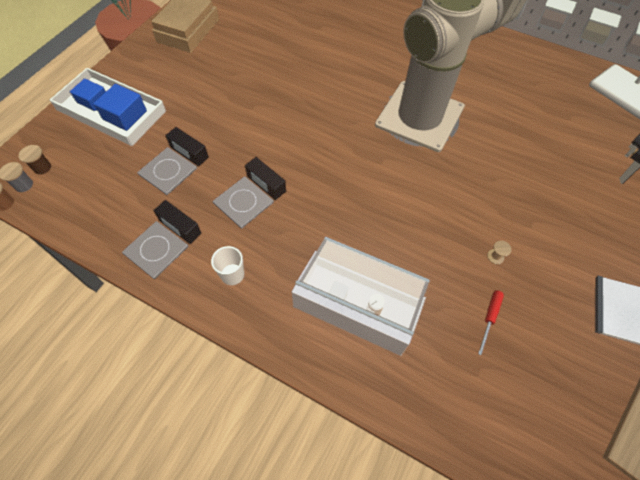

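```bash
python3 - <<'E'
from h import *
np.set_printoptions(precision=4,suppress=True)
p=cv2.imread("pics/top0.png");q=cv2.imread("pics/scene0.png")
a=cv2.resize(p[175:235,195:325],None,fx=6,fy=6,interpolation=cv2.INTER_CUBIC)
b=cv2.resize(q[255:335,300:430],None,fx=3,fy=3,interpolation=cv2.INTER_CUBIC)
im=np.zeros((600,780,3),np.uint8);im[:360,:780]=a;im[360:600,:390]=b
cv2.imwrite("pics/crop.png",im)
d=np.load("top0.npy");m=camera_model("top");X=cloud("top",d,m)
def rect(sel,n):
    P=X[sel];r=cv2.minAreaRect((P[:,:2]*1000).astype(np.float32));print(n,len(P),r,np.median(P[:,2]))
read_camera("top")
c=np.array([.541,-.306])
near=np.linalg.norm(X[...,:2]-c,axis=-1)<.13
rect(near&(X[...,2]>.045)&(X[...,2]<.065),"block")
rect(near&(X[...,2]>.005)&(X[...,2]<.015),"plate")
for r in cut_out("reader","top"):
    k=r["mask"]; print(r["conf"],X[k].mean(0))
# jar/tin
nb=(np.linalg.norm(X[...,:2]-[.64,.10],axis=-1)<.18)
for lo,hi in((.044,.052),(.055,.068),(.068,.08),(.09,.115)):
    print(lo);s=nb&(X[...,2]>lo)&(X[...,2]<hi);n,l,st,ce=cv2.connectedComponentsWithStats(s.astype(np.uint8))
    for i in range(1,n):
        if st[i,4]>15: rect(l==i,(ce[i],))
for q in("jar","tin"):
    for r in find_in(q,"top"):print(q,r["conf"],w("top",r["point"],m))
E
```

```text
block 995 ((458.1155700683594, -283.78228759765625), (120.6467514038086, 46.342166900634766), 74.89833068847656) 0.05355476188532116
plate 2311 ((562.061767578125, -296.7216491699219), (195.98045349121094, 220.83033752441406), 6.628901481628418) 0.008786560175633206
0.94 [ 0.5293 -0.5458  0.0264]
0.87 [ 0.5162 -0.2969  0.0243]
0.044
0.055
0.068
(array([262.2689, 234.6788]),) 2581 ((590.0236206054688, 97.41676330566406), (76.08246612548828, 280.1052551269531), 3.9560067653656006) 0.07476329054563927
0.09
(array([257.8706, 185.8619]),) 3917 ((684.6635131835938, 103.4931411743164), (90.97845458984375, 280.03369140625), 3.4937636852264404) 0.0959925742114168
jar 0.62 [0.6266 0.0977 0.0824]
```

View pics/crop.png

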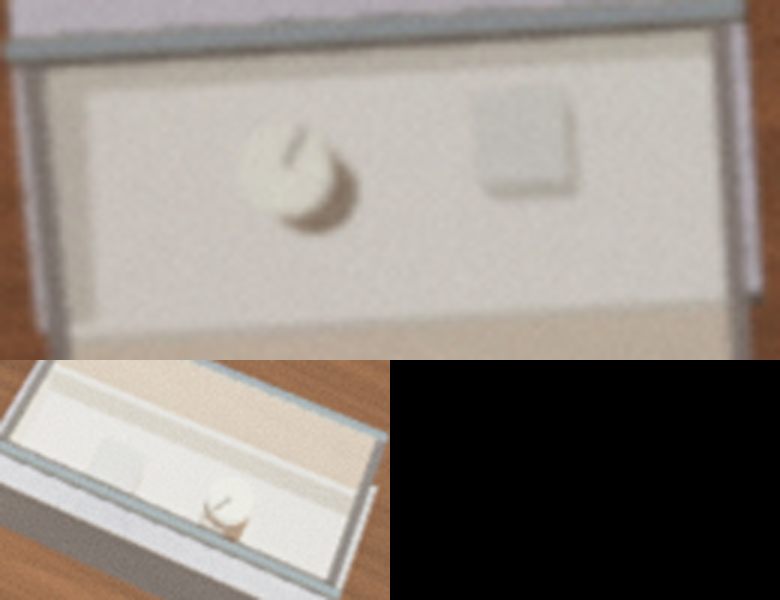

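```bash
cat >> h.py <<'E'
def ray(cam,u,v,z):
    m=camera_model(cam);K=np.array(m["intrinsics"]);R=np.array(m["R"]);c=-R.T@np.array(m["t"])
    d=R.T@np.array([(u-K[0,2])/K[0,0],(v-K[1,2])/K[1,1],1]);return c+d*(z-c[2])/d[2]
BIN=np.array([.6415,.100]);YAW=.063
BX=np.array([np.cos(YAW),np.sin(YAW)]);BY=np.array([-BX[1],BX[0]])
def b2w(x,y,z): return np.r_[BIN+BX*x/1e3+BY*y/1e3,z/1e3]
def w2b(p): d=np.array(p)[:2]-BIN;return np.array([d@BX,d@BY,p[2]])*1e3
E
python3 - <<'E'
from h import *
np.set_printoptions(precision=4,suppress=True)
c=lambda x,y:(195+x/6-.4,175+y/6-.4)
a=ray("top",*c(287,170),.075);b=ray("top",*c(305,125),.075)
print("jar",a,w2b(a),"line deg",np.degrees(np.arctan2(b[1]-a[1],b[0]-a[0])))
s=lambda x,y:(300+x/3-.3,255+(y-360)/3-.3)
a=ray("scene",*s(228,500),.075);b=ray("scene",*s(208,514),.075);print(a,w2b(a),np.degrees(np.arctan2(b[1]-a[1],b[0]-a[0])))
for n,(x,y) in dict(tin=(517,135)).items():
    p=ray("top",*c(x,y),.065);print(n,p,w2b(p))
# back top edge line of flap hinge, ring centre
for u,v in((197,178),(318,172)):print(ray("top",u,v,.1))
print("ring",ray("top",430,253,.01),ray("scene",242,201,.01))
for u,v in((204,247),(320,241)): print("rod",ray("top",u,v,.069))
# ring fit
p=cv2.imread("pics/top0.png");
k=p[225:280,405:455];g=cv2.cvtColor(k,cv2.COLOR_BGR2GRAY);t=(g.astype(int)-cv2.medianBlur(g,11))>12
n,l,st,ce=cv2.connectedComponentsWithStats(t.astype(np.uint8),connectivity=8)
i=1+np.argmax(st[1:,4]);ys,xs=np.where(l==i);e=cv2.fitEllipse(np.c_[xs,ys].astype(np.float32));print(e,len(xs),ray("top",e[0][0]+405,e[0][1]+225,.01))
print("reader yaw from block",74.9+90)
E
```

```text
jar [0.654  0.1423 0.075 ] [15.0965 41.417  75.    ] line deg -21.09980230521806
[0.6564 0.1434 0.075 ] [17.5772 42.3491 75.    ] -25.964189056963644
tin [0.6693 0.0543 0.065 ] [ 24.8198 -47.3548  65.    ]
[0.7075 0.2417 0.1   ]
[ 0.7217 -0.0338  0.1   ]
ring [ 0.5401 -0.3068  0.01  ] [ 0.5423 -0.3062  0.01  ]
rod [0.5515 0.2317 0.069 ]
rod [ 0.5659 -0.0382  0.069 ]
((24.79953384399414, 27.368206024169922), (29.340024948120117, 29.693410873413086), 138.64154052734375) 171 [ 0.5417 -0.3063  0.01  ]
reader yaw from block 164.9
```

```bash
cat >> h.py <<'E'
BIN=np.array([.6425,.101]);YAW=.052
BX=np.array([np.cos(YAW),np.sin(YAW)]);BY=np.array([-BX[1],BX[0]])
def Rt(th,psi=YAW):
    z=np.array([np.cos(th)*np.cos(psi),np.cos(th)*np.sin(psi),-np.sin(th)]);y=np.array([-np.sin(psi),np.cos(psi),0])
    return np.c_[np.cross(y,z),y,z]
def rows(wps,vmax=.06,wmax=.18,p=None,R=None):
    """wps: (world xyz, R); prints rows"""
    s=read_state();p=s["tool_pos"] if p is None else p;R=Ro.from_rotvec(s["orientation"]) if R is None else R
    for i,(q,Q) in enumerate(wps):
        Q=Ro.from_matrix(Q);d=q-p;r=(Q*R.inv()).as_rotvec()
        n=max(1,int(np.ceil(max(np.linalg.norm(d)/vmax,np.linalg.norm(r)/wmax-1e-6))))
        print(i,n,"x",np.round(d*100/n,2).tolist(),np.round(r/n,3).tolist());p,R=q,Q
def st():
    s=read_state();R=Ro.from_rotvec(s["orientation"]).as_matrix();z=R[:,2]
    print("t",round(s["t"],2),"bin",w2b(s["tool_pos"]).round(1),"el",np.degrees(np.arcsin(-z[2])).round(1),"head",np.degrees(np.arctan2(z[1],z[0])).round(1),"F",s["force"].round(1),"q",s["q"].round(2),"open",s["opening"].round(4))
D=np.radians
E
python3 - <<'E'
from h import *
st()
rows([(b2w(-160,41,200),Rt(D(45))),(b2w(-142,41,92),Rt(D(45))),(b2w(-78,41,28),Rt(D(45)))])
E
```

```text
Traceback (most recent call last):
  File "h.py", line 31, in st
    print("t",round(s["t"],2),"bin",w2b(s["tool_pos"]).round(1),"el",np.degrees(np.arcsin(-z[2])).round(1),"head",np.degrees(np.arctan2(z[1],z[0])).round(1),"F",s["force"].round(1),"q",s["q"].round(2),"open",s["opening"].round(4))
                                                                                                                                                                                                                ^^^^^^^^^^^^^^^^^^
AttributeError: 'float' object has no attribute 'round'
```

```bash
sed -i 's/s\["opening"\].round(4)/round(s["opening"],4)/' h.py; python3 - <<'E'
from h import *
st()
rows([(b2w(-160,41,200),Rt(D(45))),(b2w(-142,41,92),Rt(D(45))),(b2w(-78,41,28),Rt(D(45)))])
E
```

```text
t 1.3 bin [-419.5  487.8  218.6] el 90.0 head 120.1 F [ 0.9  0.2 -0.2] q [ 1.15  0.13  1.49  0.    1.52 -0.09] open 0.0931
0 9 x [3.14, -4.81, -0.21] [-0.012, -0.087, 0.041]
1 2 x [0.9, 0.05, -5.4] [0.0, 0.0, 0.0]
2 2 x [3.2, 0.17, -3.2] [0.0, 0.0, 0.0]
```

>>> apply_moves --commands '[3.1,-4.8,0,-0.012,-0.087,0.041,7,3.1,-4.8,0,-0.012,-0.087,0.041,7,3.1,-4.8,0,-0.012,-0.087,0.041,7,3.1,-4.8,0,-0.012,-0.087,0.041,7,3.1,-4.8,0,-0.012,-0.087,0.041,7,3.1,-4.8,0,-0.012,-0.087,0.041,7,3.1,-4.8,0,-0.012,-0.087,0.041,7,3.1,-4.8,0,-0.012,-0.087,0.041,7]' --squeeze 25

```text
t: 2.3
tool_pos: [0.4584, 0.1805, 0.2183]
orientation: [-0.028, 2.424, 0.018]
force: [-14.6, -18.3, 16.0]
opening: 0.0699
```

```bash
python3 - <<'E'
from h import *
st()
rows([(b2w(-142,41,92),Rt(D(45))),(b2w(-78,41,28),Rt(D(45)))])
p,d=read_camera("wrist");cv2.imwrite("pics/w1.png",p)
E
```

```text
t 2.3 bin [-179.7   88.9  218.3] el 48.9 head 1.8 F [-14.6 -18.3  16. ] q [ 0.5  -0.89  2.44 -0.37  0.97 -0.98] open 0.0699
0 3 x [1.34, -1.53, -4.21] [-0.001, -0.023, 0.009]
1 2 x [3.2, 0.17, -3.2] [0.0, 0.0, 0.0]
```

View pics/w1.png

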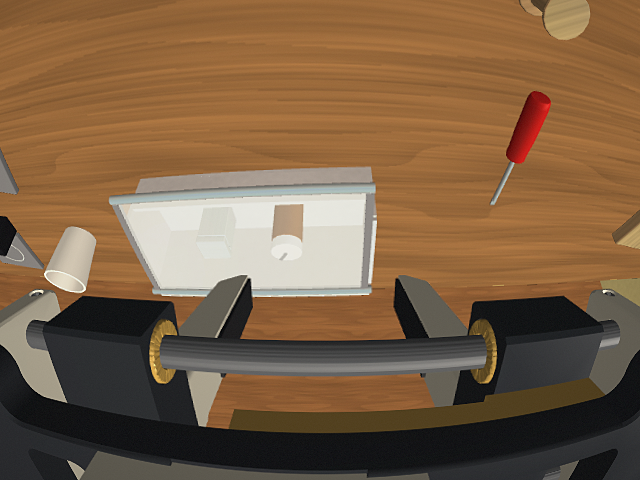

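```bash
python3 - <<'E'
from h import *
s=read_state();m=camera_model("wrist");R=Ro.from_rotvec(s["orientation"]).as_matrix()
print("cam in tool",R.T@(w("wrist",[0,0,0],m)-s["tool_pos"]),"axis",R.T@np.array(m["R"])[2],"f",m["intrinsics"][0])
st();rows([(b2w(-136,41,97),Rt(D(50))),(b2w(-78,41,28),Rt(D(50)))])
E
```

```text
cam in tool [ 0.07201436  0.00029198 -0.16640844] axis [-2.60432093e-01  2.10349854e-04  9.65492144e-01] f [371.64829954   0.         322.65358686]
t 2.35 bin [-178.6   81.4  211.7] el 49.2 head 0.9 F [ 2.5 -0.4 -6. ] q [ 0.48 -0.89  2.45 -0.37  0.96 -1.  ] open 0.07
0 3 x [1.49, -1.27, -3.82] [0.001, 0.005, 0.01]
1 2 x [2.9, 0.15, -3.45] [0.0, 0.0, 0.0]
```

>>> apply_moves --commands '[2.0,-1.3,-3.5,0,0.005,0.01,7,2.0,-1.3,-3.9,0,0.005,0.01,7,0.5,-1.2,-4,0,0.005,0.01,7]'

```text
t: 2.72
tool_pos: [0.5152, 0.1344, 0.1009]
orientation: [-0.055, 2.442, 0.015]
force: [0.0, 0.4, 0.4]
opening: 0.0701
```

```bash
python3 - <<'E'
from h import *
st();rows([(b2w(-136,41,97),Rt(D(50))),(b2w(-78,41,28),Rt(D(50)))])
E
```

```text
t 2.73 bin [-125.4   40.   100.9] el 49.9 head 2.3 F [0.  0.4 0.4] q [ 0.26 -0.61  2.5  -0.26  0.58 -1.19] open 0.0701
0 1 x [-1.07, 0.04, -0.39] [0.004, 0.001, 0.008]
1 2 x [2.9, 0.15, -3.45] [0.0, 0.0, 0.0]
```

>>> apply_moves --commands '[-0.5,0,-2.5,0,0,0.01,7,2.7,0.1,-2.4,0,0,0,7,2.5,0.15,-2.4,0,0,0,7]'

```text
t: 3.1
tool_pos: [0.5707, 0.1387, 0.0266]
orientation: [-0.063, 2.448, 0.015]
force: [-6.0, -0.7, 0.2]
opening: 0.0701
```

```bash
python3 - <<'E'
from h import *
st()
for th,ph in((50,-8),(50,5),(50,20),(50,35),(50,50),(50,60)):
    f=D(ph);t=D(th);a=np.array([np.cos(t),-np.sin(t)]);n=np.array([np.sin(t),np.cos(t)])
    rod=np.array([63-150*np.cos(f),100+150*np.sin(f)]);tip=rod+33*a-16*n;print(ph,tip.round())
E
```

```text
t 3.1 bin [-69.8  41.4  26.6] el 50.3 head 2.5 F [-6.  -0.7  0.2] q [ 0.23 -0.2   2.37 -0.39  0.31 -1.06] open 0.0701
-8 [-77.  44.]
5 [-77.  78.]
20 [-69. 116.]
35 [-51. 150.]
50 [-24. 179.]
60 [ -3. 194.]
```

>>> apply_moves --commands '[-0.6,0,2.2,0,0,0,7,0,0,3.4,0,0,0,7,0.8,0,3.8,0,0,0,7,1.8,0.1,3.4,0,0,0,7]'

```text
t: 3.6
tool_pos: [0.5767, 0.1364, 0.1328]
orientation: [-0.066, 2.492, 0.005]
force: [0.6, -0.7, -0.5]
opening: 0.0698
```

```bash
python3 - <<'E'
from h import *
st()
p,d=read_camera("scene");q,_=read_camera("wrist")
im=np.hstack([cv2.resize(p[180:420,220:540],(480,360)),cv2.resize(q,(320,240)).copy()[:240] if 0 else np.vstack([cv2.resize(q,(320,240)),np.zeros((120,320,3),np.uint8)])]);cv2.imwrite("pics/l1.png",im)
E
```

```text
t 3.6 bin [-63.8  38.7 132.8] el 52.8 head 1.9 F [ 0.6 -0.7 -0.5] q [ 0.22 -0.39  2.27 -0.19  0.63 -1.29] open 0.0698
```

View pics/l1.png

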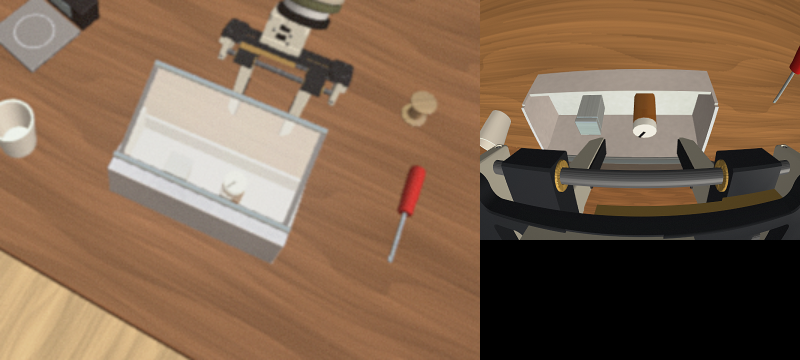

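```bash
python3 - <<'E'
from h import *
rows([(b2w(x,41,z),Rt(D(49))) for x,z in((-51,150),(-24,179),(0,200),(30,212))])
E
```

```text
0 1 x [0.81, 0.22, 1.09] [0.014, -0.056, 0.004]
1 1 x [2.7, 0.14, 2.9] [0.0, 0.0, 0.0]
2 1 x [2.4, 0.12, 2.1] [0.0, 0.0, 0.0]
3 1 x [3.0, 0.16, 1.2] [0.0, 0.0, 0.0]
```

>>> apply_moves --commands '[0.8,0.2,1.7,0.014,-0.056,0.004,7,2.7,0.15,2.9,0,-0.01,0,7,2.4,0.15,2.2,0,-0.01,0,7,2.4,0.15,1.5,0,0,0,7]'

```text
t: 4.2
tool_pos: [0.6618, 0.1432, 0.2173]
orientation: [-0.063, 2.411, 0.022]
force: [-0.8, -0.3, 0.2]
opening: 0.0698
```

```bash
python3 - <<'E'
from h import *
st();rows([(b2w(x,41,z),Rt(D(49))) for x,z in((15,205),(30,212),(36,180),(42,150),(46,125))])
E
```

```text
t 4.2 bin [ 21.5  41.1 217.3] el 48.2 head 2.9 F [-0.8 -0.3  0.2] q [ 0.19 -0.28  2.06 -0.15  0.64 -1.35] open 0.0698
0 1 x [-0.65, -0.05, -1.23] [0.001, 0.014, 0.0]
1 1 x [1.5, 0.08, 0.7] [0.0, 0.0, 0.0]
2 1 x [0.6, 0.03, -3.2] [0.0, 0.0, 0.0]
3 1 x [0.6, 0.03, -3.0] [0.0, 0.0, 0.0]
4 1 x [0.4, 0.02, -2.5] [0.0, 0.0, 0.0]
```

>>> apply_moves --commands '[0.9,0.05,-0.4,0,0,0,7,0,0,0,0,0,0,7]'

```text
t: 4.45
tool_pos: [0.6712, 0.1436, 0.2121]
orientation: [-0.062, 2.412, 0.022]
force: [0.2, -0.0, -0.8]
opening: 0.07
```

```bash
python3 - <<'E'
from h import *
st()
p,d=read_camera("scene");
for q in("lip",):
  for r in spot_point(q,"scene"):print(q,r["conf"],w2b(w("scene",r["point"])))
p2,_=read_camera("top")
for r in spot_point("lip","top"):print(r["conf"],w2b(w("top",r["point"])))
cv2.imwrite("pics/l2.png",np.hstack([cv2.resize(p[180:420,220:540],(480,360)),cv2.resize(p2[130:280,180:340],(320,300))[:,:] if 0 else cv2.resize(p2[130:280,190:323],(320,360))]))
E
```

```text
t 4.45 bin [ 30.9  41.1 212.1] el 48.2 head 2.8 F [ 0.2 -0.  -0.8] q [ 0.19 -0.24  2.04 -0.15  0.63 -1.35] open 0.07
lip 0.69 [ 35.97883558   3.94137764 245.70849664]
0.68 [ 37.37424789   6.56475227 249.46662071]
```

View pics/l2.png

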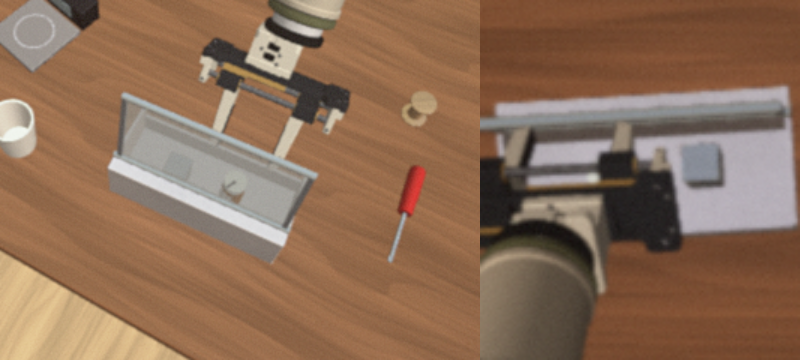

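>>> apply_moves --commands '[0.5,0.03,-3.0,0,0,0,7,0.5,0.03,-3.0,0,0,0,7,0.4,0.02,-2.7,0,0,0,7]'

```text
t: 5.03
tool_pos: [0.6862, 0.1454, 0.1289]
orientation: [-0.063, 2.403, 0.024]
force: [1.2, 0.2, 0.3]
opening: 0.0702
```

```bash
python3 - <<'E'
from h import *
st()
read_camera("scene");
for r in spot_point("lip","scene"):print(r["conf"],w2b(w("scene",r["point"])))
rows([(b2w(x,41,z),Rt(D(e))) for x,z,e in((35,117,64),(23,38,64))])
E
```

```text
t 5.03 bin [ 45.9  42.  128.9] el 47.7 head 3.0 F [1.2 0.2 0.3] q [ 0.18 -0.09  2.07 -0.21  0.43 -1.28] open 0.0702
0.84 [ 39.5709239    4.31888032 247.93658847]
0 2 x [-0.41, -0.05, -0.37] [-0.007, 0.138, -0.0]
1 2 x [-0.6, -0.03, -3.95] [0.0, 0.0, 0.0]
```

>>> apply_moves --commands '[-0.4,-0.05,-0.6,-0.007,0.138,0,7,-0.4,-0.05,-0.6,-0.007,0.138,0,7,0,0,0,0,0,0,7]'

```text
t: 5.5
tool_pos: [0.673, 0.1444, 0.1128]
orientation: [-0.074, 2.695, 0.017]
force: [-0.2, -0.2, 0.4]
opening: 0.0701
```

```bash
cat >> h.py <<'E'
def rayw(u,v,z,m):
    K=np.array(m["intrinsics"]);R=np.array(m["R"]);c=-R.T@np.array(m["t"])
    x=(u-K[0,2])/K[0,0];y=(v-K[1,2])/K[1,1];r=np.hypot(x,y);s=np.sinc(r/np.pi)
    d=R.T@np.array([x*s,y*s,np.cos(r)]);return c+d*(z-c[2])/d[2]
E
python3 - <<'E'
from h import *
st()
m=camera_model("wrist");p,_=read_camera("wrist");cv2.imwrite("pics/w3.png",p)
for q in("jar","tin"):
  for r in spot_point(q,"wrist"):print(q,r["conf"],w2b(w("wrist",r["point"],m)))
read_camera("scene");
for r in spot_point("lip","scene"):print(r["conf"],w2b(w("scene",r["point"])))
for c in((300,250),(340,250),(300,290),(340,290)):print(c,w2b(rayw(*c,.075,m)).round(1))
E
```

```text
t 5.5 bin [ 32.7  41.7 112.8] el 64.5 head 3.2 F [-0.2 -0.2  0.4] q [ 0.16  0.05  1.84 -0.06  0.81 -1.43] open 0.0701
jar 0.74 [2.14299539 3.02456306 5.0276928 ]
jar 0.73 [14.19872237 45.44432283 13.78460023]
tin 0.92 [ 21.61069399 -47.53022665   4.84895113]
0.93 [ 19.58990201   1.70094785 246.19154006]
(300, 250) [38.9 29.2 75. ]
(340, 250) [38.9 52.1 75. ]
(300, 290) [73.4 27.8 75. ]
(340, 290) [73.3 53.2 75. ]
```

View pics/w3.png

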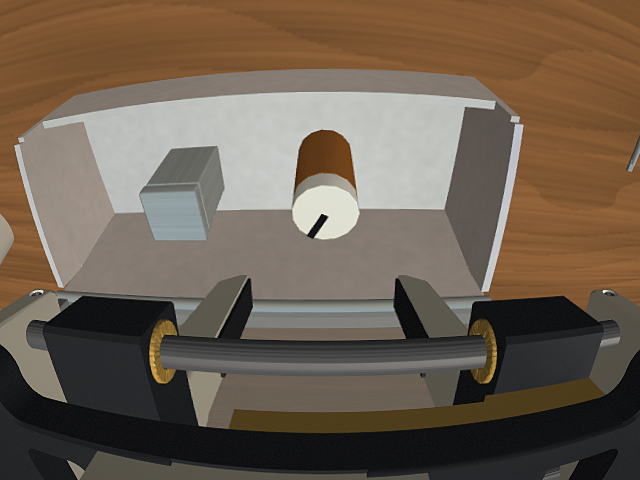

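```bash
python3 - <<'E'
from h import *
m=camera_model("wrist")
a=rayw(326,212,.075,m);b=rayw(312,237,.075,m);print(a,w2b(a),np.degrees(np.arctan2(b[1]-a[1],b[0]-a[0])))
j=w2b(a)
t=D(65);x=j[0]+19*np.cos(t);z=57-19*np.sin(t);print(x,z)
rows([(b2w(x+6,j[1],75),Rt(t)),(b2w(x,j[1],z),Rt(t))],vmax=.04)
E
```

```text
[0.64686313 0.14502505 0.075     ] [ 6.64550274 43.73876081 75.        ] -20.88307161442648
14.675249717826578 39.780152046303655
0 1 x [-0.91, 0.15, -3.46] [0.0, 0.007, -0.003]
1 1 x [-0.6, -0.03, -3.52] [0.0, 0.0, 0.0]
```

```bash
python3 - <<'E'
from h import *
np.set_printoptions(precision=1,suppress=True)
m=camera_model("wrist");p,d=read_camera("wrist")
K=np.array(m["intrinsics"]);R=np.array(m["R"]);c=-R.T@np.array(m["t"]);print(K,c)
v,u=np.indices(d.shape);x=(u-K[0,2])/K[0,0];y=(v-K[1,2])/K[1,1];r=np.hypot(x,y);s=np.sinc(r/np.pi)
D3=np.stack([x*s,y*s,np.cos(r)],-1);D3=D3/D3[...,2:]*d[...,None]
X=(D3-np.array(m["t"]))@R
B=np.stack([(X[...,:2]-BIN)@BX,(X[...,:2]-BIN)@BY,X[...,2]],-1)*1e3
for k in((326,212),(326,235),(326,185),(326,160),(175,215),(326,255),(260,250),(420,250),(326,85)):print(k,B[k[1],k[0]])
white=(p.min(-1)>190);sel=white[165:245,285:365]&(B[165:245,285:365,2]>60)
C=B[165:245,285:365][sel];print(len(C),C.mean(0));top=C[C[:,2]>np.percentile(C[:,2],50)-4]
print(cv2.minEnclosingCircle(top[:,:2].astype(np.float32)),np.median(top[:,2]))
for r in cut_out("tin","wrist")[:1]:
    k=r["mask"];T=B[k];print("tin",np.median(T[T[:,2]>np.percentile(T[:,2],60)],0),np.percentile(T[:,2],95))
E
```

```text
[[371.6   0.  322.7]
 [  0.  371.6 238.8]
 [  0.    0.    1. ]] [0.5 0.1 0.2]
(326, 212) [ 6.2 43.7 75.6]
(326, 235) [21.5 43.9 75.7]
(326, 185) [-4.4 43.7 66.4]
(326, 160) [-5.  43.9 40.4]
(175, 215) [ 14.8 -43.3  65.7]
(326, 255) [60.7 44.4 49.4]
(260, 250) [60.  -0.  45.5]
(420, 250) [ 59.4 108.5  46. ]
(326, 85) [-44.5  43.8  22.7]
2479 [10.6 43.8 75.7]
((-38.95723342895508, 45.841575622558594), 67.9304428100586) 75.2957561668689
tin [ 20.8 -46.3  65.2] 65.81920242762736
```

```bash
python3 - <<'E'
from h import *
m=camera_model("wrist")
for A,Bp in(((325,215),(311,237)),((326,218),(311,237)),((326,214),(312,237))):
    a=rayw(*A,.0755,m);b=rayw(*Bp,.0755,m);print(np.degrees(np.arctan2(b[1]-a[1],b[0]-a[0])),np.hypot(*(b-a)[:2]))
t=D(65);x=14+19*np.cos(t);z=57-19*np.sin(t);print(x,z)
rows([(b2w(x+5,43.5,75),Rt(t)),(b2w(x,43.5,z),Rt(t))],vmax=.04)
E
```

```text
-23.703608694778943 0.016644775444641317
-28.790105201748943 0.015207069685090512
-22.649189171326142 0.01720860027633362
22.029746973073287 39.780152046303655
0 1 x [-0.28, 0.16, -3.46] [0.0, 0.006, -0.003]
1 1 x [-0.5, -0.03, -3.52] [0.0, 0.0, 0.0]
```

>>> apply_moves --commands '[-0.4,0.16,-3.4,0,0.006,-0.003,7,-0.5,0,-3.6,0,0,0,7,0,0,0,0,0,0,7]'

```text
t: 6.22
tool_pos: [0.6603, 0.1461, 0.0392]
orientation: [-0.071, 2.701, 0.016]
force: [-0.9, -0.6, -0.4]
opening: 0.0702
```

```bash
python3 - <<'E'
from h import *
st()
p,_=read_camera("scene");cv2.imwrite("pics/s5.png",cv2.resize(p[200:380,260:460],(600,540)))
t=D(65);rows([(b2w(22,43.5,40),Rt(t))])
E
```

```text
t 6.22 bin [20.2 44.1 39.2] el 64.8 head 3.0 F [-0.9 -0.6 -0.4] q [ 0.17  0.13  1.9  -0.08  0.67 -1.4 ] open 0.0702
0 1 x [-0.01, -0.08, -0.19] [-0.001, 0.007, -0.001]
```

View pics/s5.png

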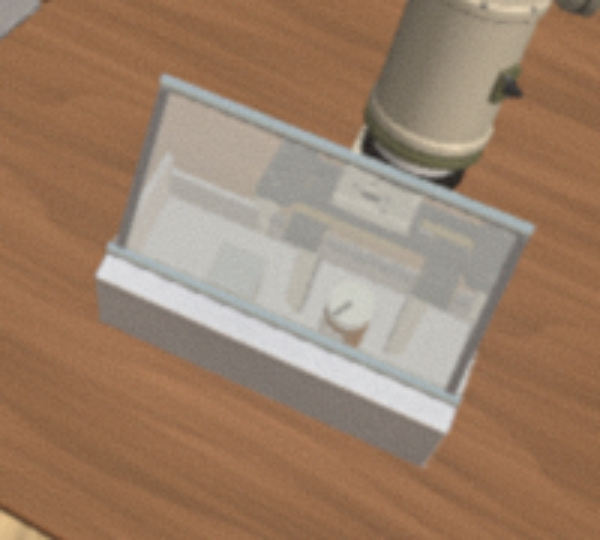

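>>> apply_moves --commands '[0.1,-0.05,0,0,0,0,3,0,0,0,0,0,0,3,0,0,0,0,0,0,3,0,0,0,0,0,0,3,0,0,0,0,0,0,3]' --squeeze 25

```text
t: 6.9
tool_pos: [0.6676, 0.1464, 0.0488]
orientation: [-0.07, 2.688, 0.018]
force: [0.1, -0.2, -1.8]
opening: 0.0352
```

```bash
python3 - <<'E'
from h import *
st()
E
```

```text
t 6.9 bin [27.4 44.  48.8] el 64.1 head 3.2 F [ 0.1 -0.2 -1.8] q [ 0.17  0.13  1.89 -0.08  0.67 -1.4 ] open 0.0352
```

```bash
python3 - <<'E'
from h import *
for i in range(4):
    s=read_state();print(round(s["t"],2),s["tool_pos"].round(4),s["q"].round(4))
    m=camera_model("wrist");p,_=read_camera("wrist")
cv2.imwrite("pics/w6.png",p[120:420,120:520])
E
```

```text
6.9 [0.6676 0.1464 0.0488] [ 0.1682  0.1277  1.8927 -0.0794  0.6726 -1.404 ]
6.95 [0.6676 0.1464 0.0487] [ 0.1682  0.1277  1.8927 -0.0793  0.6725 -1.404 ]
7.0 [0.6675 0.1464 0.0485] [ 0.1682  0.1279  1.8928 -0.0793  0.6725 -1.404 ]
7.05 [0.6675 0.1464 0.0485] [ 0.1682  0.1279  1.8928 -0.0794  0.6725 -1.404 ]
```

View pics/w6.png

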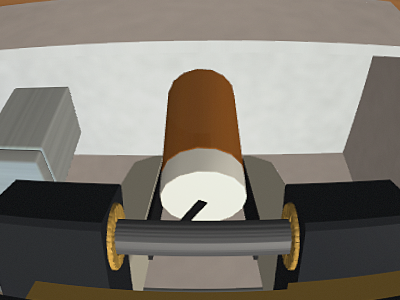

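>>> apply_moves --commands '[0,0,0,0,0,0,5,0,0,0,0,0,0,5,-0.5,0,-1.1,0,0,0,5,0,0,0,0,0,0,5,0,0,0,0,0,0,5]'

```text
t: 7.72
tool_pos: [0.662, 0.1464, 0.0365]
orientation: [-0.07, 2.689, 0.018]
force: [-1.0, 0.2, -0.6]
opening: 0.05
```

```bash
python3 - <<'E'
from h import *
st()
E
```

```text
t 7.72 bin [21.8 44.3 36.5] el 64.1 head 3.2 F [-1.   0.2 -0.6] q [ 0.17  0.13  1.91 -0.08  0.65 -1.4 ] open 0.05
```

>>> apply_moves --commands '[0,0,0,0,0,0,3,0,0,0,0,0,0,3,0,0,0,0,0,0,3,0,0,0,0,0,0,3]' --squeeze 30

```text
t: 8.22
tool_pos: [0.662, 0.1464, 0.0365]
orientation: [-0.07, 2.689, 0.018]
force: [-0.4, 0.9, -1.3]
opening: 0.0352
```

```bash
python3 - <<'E'
from h import *
st()
E
```

```text
t 8.22 bin [21.8 44.3 36.5] el 64.1 head 3.2 F [-0.4  0.9 -1.3] q [ 0.17  0.13  1.91 -0.08  0.65 -1.4 ] open 0.0352
```

>>> apply_moves --commands '[0,0,2,0,0,0,3,0,0,3,0,0,0,3,0,0,2.5,0,0,0,3]'

```text
t: 8.6
tool_pos: [0.6584, 0.1457, 0.1084]
orientation: [-0.071, 2.697, 0.016]
force: [0.2, 0.2, -0.9]
opening: 0.0351
```

```bash
python3 - <<'E'
from h import *
st();rows([(b2w(-45,43,112),Rt(D(64.1)))],vmax=.035)
E
```

```text
t 8.6 bin [ 18.2  43.8 108.4] el 64.6 head 3.0 F [ 0.2  0.2 -0.9] q [ 0.17  0.02  1.88 -0.07  0.8  -1.42] open 0.0351
0 2 x [-3.15, -0.21, 0.18] [0.0, -0.004, -0.0]
```

>>> apply_moves --commands '[-3.2,-0.2,0,0,-0.004,0,3,-3.2,-0.2,0,0,0,0,3]'

```text
t: 8.85
tool_pos: [0.5966, 0.1419, 0.1126]
orientation: [-0.07, 2.687, 0.017]
force: [-0.5, 0.0, -1.2]
opening: 0.0354
```

```bash
python3 - <<'E'
from h import *
st()
read_camera("scene")
for r in spot_point("lip","scene"):print(r["conf"],w2b(w("scene",r["point"])))
E
```

```text
t 8.85 bin [-43.7  43.2 112.6] el 64.0 head 3.1 F [-0.5  0.  -1.2] q [ 0.19 -0.16  2.05 -0.08  0.81 -1.39] open 0.0354
```

>>> apply_moves --commands '[-2.5,-0.15,0,0,0,0,3,-2.5,-0.15,0,0,0,0,3]'

```text
t: 9.2
tool_pos: [0.5451, 0.1389, 0.1123]
orientation: [-0.07, 2.687, 0.017]
force: [0.6, -0.3, -0.8]
opening: 0.035
```

```bash
python3 - <<'E'
from h import *
st()
p,_=read_camera("scene");p2,_=read_camera("wrist")
for r in spot_point("lip","scene"):print(r["conf"],w2b(w("scene",r["point"])))
cv2.imwrite("pics/s7.png",np.hstack([cv2.resize(p[180:380,240:440],(400,400)),p2[60:460,120:520]]))
E
```

```text
t 9.2 bin [-95.3  42.9 112.3] el 64.0 head 3.1 F [ 0.6 -0.3 -0.8] q [ 0.2  -0.31  2.18 -0.09  0.83 -1.38] open 0.035
0.81 [-80.35210794   1.96637299 150.73781202]
```

View pics/s7.png

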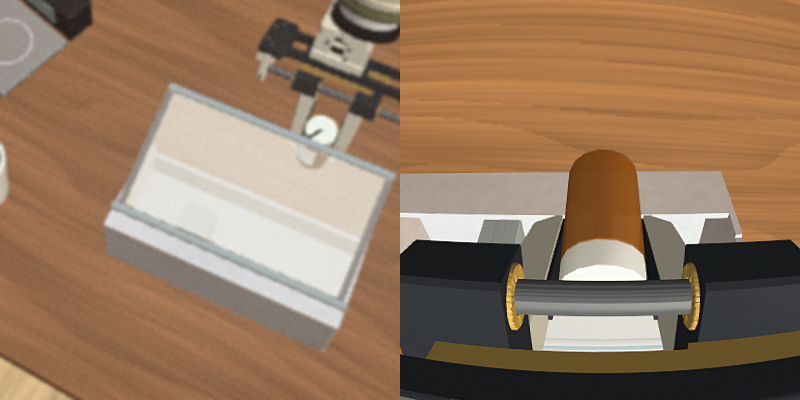

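>>> apply_moves --commands '[-2.5,-0.15,0,0,0,0,3,-3,-0.15,0.3,0,0,0,3,0,0,0,0,0,0,3]'

```text
t: 9.72
tool_pos: [0.4864, 0.1356, 0.1129]
orientation: [-0.07, 2.694, 0.016]
force: [0.6, 0.6, -1.3]
opening: 0.0356
```

```bash
python3 - <<'E'
from h import *
st()
p,_=read_camera("scene")
for r in spot_point("lip","scene"):print(r["conf"],w2b(w("scene",r["point"])))
p2,_=read_camera("top")
for r in spot_point("lip","top"):print(r["conf"],w2b(w("top",r["point"])))
for r in spot_point("jar","scene"):print("jar",r["conf"],w2b(w("scene",r["point"])))
for r in spot_point("jar","top"):print("jar",r["conf"],w2b(w("top",r["point"])))
cv2.imwrite("pics/s8.png",np.hstack([cv2.resize(p[180:380,240:440],(400,400)),cv2.resize(p2[190:290,190:290],(400,400),interpolation=cv2.INTER_CUBIC)]))
E
```

```text
t 9.72 bin [-154.1   42.7  112.9] el 64.4 head 3.0 F [ 0.6  0.6 -1.3] q [ 0.23 -0.51  2.31 -0.1   0.9  -1.35] open 0.0356
0.75 [-87.59305061   2.46808654  70.005371  ]
0.58 [-88.17982171   3.666564    66.24337952]
jar 0.84 [-163.92349457   41.1402439    85.03026928]
jar 0.15 [-185.28709332 -379.20719204   37.36267293]
jar 0.49 [-160.75572671   45.44345573   79.0640398 ]
```

View pics/s8.png

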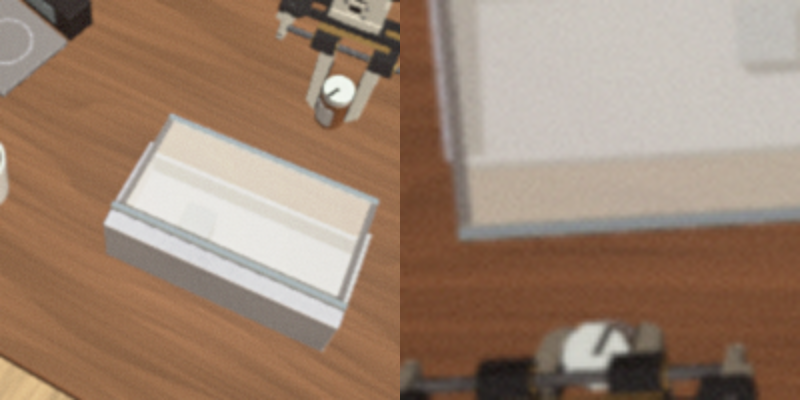

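>>> apply_moves --commands '[0.2,0,3,0,0,-0.1,3,0.2,-1,3,0,0,-0.15,3,0.2,-2.2,3,0,0,-0.15,3,0.2,-2.2,1,0,0,-0.15,3,0.2,-2.2,0,0,0,-0.15,3,0.2,-2.2,0,0,0,-0.15,3]'

```text
t: 10.78
tool_pos: [0.5015, 0.0351, 0.2152]
orientation: [1.093, 2.495, -0.242]
force: [0.8, -0.3, -1.1]
opening: 0.0358
```

```bash
python3 - <<'E'
from h import *
st();print(read_state()["tool_pos"])
E
```

```text
t 10.78 bin [-144.3  -58.5  215.2] el 64.6 head -46.9 F [ 0.8 -0.3 -1.1] q [ 0.25 -0.36  2.01 -0.4   1.29 -0.42] open 0.0358
[0.50146063 0.03508319 0.21522319]
```

>>> apply_moves --commands '[0.2,-2.4,0,0,0,-0.16,3,0.2,-2.4,0,0,0,-0.16,3,0.2,-2.4,0,0,0,-0.16,3,0.2,-2.4,0,0,0,-0.16,3,0.2,-2.4,0,0,0,-0.16,3,0.2,-2.4,0,0,0,-0.16,3]'

```text
t: 11.52
tool_pos: [0.5174, -0.112, 0.2132]
orientation: [2.226, 1.739, -0.498]
force: [-1.2, 0.3, -1.5]
opening: 0.0354
```

```bash
python3 - <<'E'
from h import *
st();print(read_state()["tool_pos"]);
h=D(-168.5);tp=np.r_[np.array([.5415,-.3063])+.0083*np.array([np.cos(h),np.sin(h)]),.21]
rows([(tp,Rt(D(64.2),h))],vmax=.035,wmax=.15)
E
```

```text
t 11.53 bin [-136.  -206.3  213.2] el 64.6 head -103.6 F [-1.2  0.3 -1.5] q [-0.01  0.04  1.66 -0.43  1.55  0.27] open 0.0354
[ 0.51735827 -0.11204705  0.21323109]
0 8 x [0.2, -2.45, -0.04] [-0.0, 0.001, -0.141]
```

>>> apply_moves --commands '[0.2,-2.45,0,0,0.001,-0.141,3,0.2,-2.45,0,0,0.001,-0.141,3,0.2,-2.45,0,0,0.001,-0.141,3,0.2,-2.45,0,0,0.001,-0.141,3,0.2,-2.45,0,0,0.001,-0.141,3,0.2,-2.45,0,0,0.001,-0.141,3,0.2,-2.45,0,0,0.001,-0.141,3,0.2,-2.45,0,0,0.001,-0.141,3]'

```text
t: 12.52
tool_pos: [0.5392, -0.3155, 0.2057]
orientation: [3.023, 0.25, -0.689]
force: [-0.2, -0.5, -1.5]
opening: 0.0356
```

```bash
cat >> h.py <<'E'
RING=np.array([.5415,-.3063])
def tgt(head,z,el=64.3,off=(0,0)):
    h=D(head);return np.r_[RING+off+.0083*np.array([np.cos(h),np.sin(h)]),z],Rt(D(el),h)
E
python3 - <<'E'
from h import *
st();print(read_state()["tool_pos"]);
rows([tgt(-168.5,.21),tgt(-168.5,.09)],vmax=.035,wmax=.15)
E
```

```text
t 12.53 bin [-124.9 -410.6  205.7] el 64.3 head -171.2 F [-0.2 -0.5 -1.5] q [-0.46  0.59  1.01 -0.27  1.9   0.9 ] open 0.0356
[ 0.53915508 -0.31548523  0.20567614]
0 1 x [-0.58, 0.75, 0.43] [-0.005, -0.0, 0.037]
1 4 x [0.0, 0.0, -3.0] [0.0, 0.0, 0.0]
```

>>> apply_moves --commands '[-0.6,0.75,0,-0.005,0,0.037,3,0,0,-3.5,0,0,0,3,0,0,-3.5,0,0,0,3,0,0,-3.5,0,0,0,3,0,0,-2,0,0,0,3,0,0,0,0,0,0,3]'

```text
t: 13.28
tool_pos: [0.534, -0.314, 0.0695]
orientation: [3.009, 0.292, -0.689]
force: [-0.6, -1.5, -0.0]
opening: 0.0356
```

```bash
python3 - <<'E'
from h import *
st();print(read_state()["tool_pos"]);rows([tgt(-168.5,.06)])
p,_=read_camera("scene");p2,_=read_camera("top")
for c in("scene","top"):
  for r in spot_point("jar",c)[:2]:print("jar",c,r["conf"],w(c,r["point"]))
k=cv2.resize(p[140:240,200:300],(400,400),interpolation=cv2.INTER_CUBIC);k2=cv2.resize(p2[215:290,390:465],(400,400),interpolation=cv2.INTER_CUBIC)
cv2.imwrite("pics/r9.png",np.hstack([k,k2]))
E
```

```text
t 13.28 bin [-129.9 -408.8   69.5] el 64.2 head -169.1 F [-0.6 -1.5 -0. ] q [-0.45  0.67  1.16 -0.27  1.68  0.94] open 0.0356
[ 0.53402101 -0.31396194  0.06954079]
0 1 x [-0.07, 0.6, -0.95] [-0.001, -0.002, 0.007]
jar scene 0.51 [ 0.54097299 -0.31385435  0.03869191]
```

View pics/r9.png

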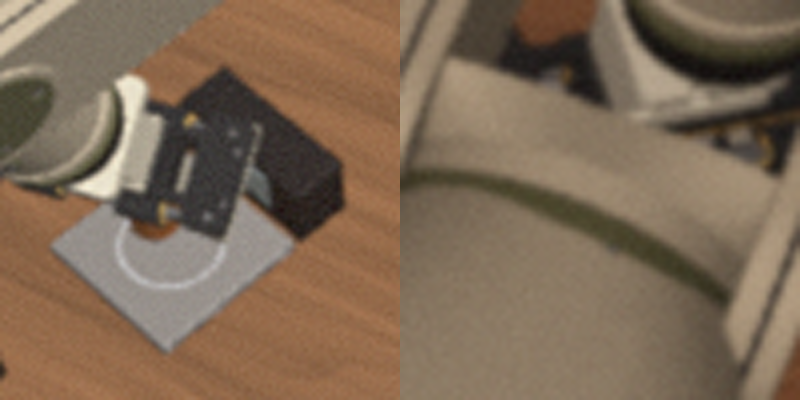

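```bash
cat > line.py <<'E'
from h import *
def fit(im,f,cpix,win,thr,z,name,cen=None):
    u0,v0=cpix;g=im.min(-1).astype(int)
    pts=[(u,v) for v in range(v0-win,v0+win+1) for u in range(u0-win,u0+win+1) if g[v,u]<thr]
    P=np.array([f(u,v,z)[:2] for u,v in pts]);W=np.array([thr-g[v,u] for u,v in pts],float)
    c=(P*W[:,None]).sum(0)/W.sum();e,V=np.linalg.eigh(((P-c)*W[:,None]).T@(P-c));d=V[:,1]
    print(name,len(P),"centroid",c.round(4),"axis deg",np.degrees(np.arctan2(d[1],d[0])).round(1),"spread",np.sqrt(e/W.sum()).round(4))
    return pts
E
python3 - <<'E'
from line import *
# wrist w3 pose
Tp=np.array([.673,.1444,.1128]);Rw=Ro.from_rotvec([-.074,2.695,.017]).as_matrix()
s=read_state();mn=camera_model("wrist");Rn=Ro.from_rotvec(s["orientation"]).as_matrix()
Rct=np.array(mn["R"])@Rn;tct=Rct@Rn.T@s["tool_pos"]+np.array(mn["t"])  # cam = Rct*Xt+tct
R3=Rct@Rw.T;m3=dict(intrinsics=mn["intrinsics"],R=R3,t=tct-R3@Tp)
im=cv2.imread("pics/w3.png")
print(im.min(-1)[205:245:2,300:340:2])
fit(im,lambda u,v,z:rayw(u,v,z,m3),(319,226),11,110,.0755,"w3")
im=cv2.imread("pics/s8.png")
print(im.min(-1)[70:110:2,320:356:2]);print(im.min(-1)[320:380:3,570:640:3])
p,_=read_camera("wrist");cv2.imwrite("pics/wr.png",p)
z=s["tool_pos"][2]-.0315+.07
K=np.array(mn["intrinsics"])
def proj(X):
    c=np.array(mn["R"])@X+np.array(mn["t"]);th=np.arctan2(np.hypot(c[0],c[1]),c[2]);k=th/np.hypot(c[0],c[1]);return K[0,0]*c[0]*k+K[0,2],K[1,1]*c[1]*k+K[1,2]
j=s["tool_pos"]+np.r_[-.0083*np.array([np.cos(D(-169)),np.sin(D(-169))]),0];j[2]=z
u,v=proj(j);print("cap centre px",u,v);u,v=int(u),int(v)
print(p.min(-1)[v-30:v+40:3,u-48:u+49:4])
E
```

```text
[[208 209 208 209 208 210 209 210 209 210 210 208 210 209 209 209 208 209
  208 208]
 [207 207 209 208 208 208 210 209 211 209 210 210 210 210 209 208 209 211
  207 209]
 [208 208 209 209 209 209 208 208 209 209 209 209 210 209 210 209 209 211
  209 210]
 [209 208 208 210 209 209 209 208 208 207 208 209 210 209 209 209 210 210
  209 209]
 [209 207 208 207 209 208 208 208 209 208 218 218 218 212 210 209 209 210
  210 210]
 [209 207 208 208 208 209 207 208 208 216 115  10  42 137 221 210 209 209
  210 209]
 [208 208 208 208 209 209 208 208 212 207   3  19  21   0 152 210 210 209
  208 209]
 [209 207 209 208 209 207 207 209 208  55  21  21  15  99 221 210 208 208
  209 209]
 [206 206 209 208 208 208 208 216 149  15  21  21  23 201 210 208 208 207
  208 209]
 [206 208 207 208 208 208 210 183   1  23  25   5 205 213 208 208 208 208
  208 210]
 [208 208 207 207 206 210 228  20  22  23  20 112 216 207 208 208 210 208
  208 207]
 [210 208 207 207 208 218  90  15  21  21  38 219 208 210 208 208 209 209
  210 208]
 [212 211 208 208 213 164  17  22  24  22 203 211 209 208 209 208 208 211
  207 
[... 6065 characters left out ...]
25 127 128 128 128 128 126 126 126 126
  124 123 121 120 118 120 120]
 [112 113 114 115 117 117 118 117 117 118 119 119 120 119 120 119 117 117
  116 116 116 117 113 113 113]
 [ 81  81  82  81  81  79  79  81  82  82  83  83  82  81  81  78  76  76
   79  78  79  80  80  79  79]
 [ 87  83  81  84  79  80  81  83  84  84  85  84  84  82  83  86  84  85
   83  83  85  81  81  82  83]
 [ 74  75  77  80  84  86  85  84  83  81  81  81  80  82  85  84  85  86
   88  87  89  86  88  87  88]
 [ 79  79  75  75  75  72  73  75  76  74  76  78  81  79  82  82  77  79
   76  76  76  80  77  78  78]
 [ 77  76  74  73  75  77  79  78  79  77  76  74  73  76  74  75  75  76
   80  78  80  80  81  81  83]]
```

>>> apply_moves --commands '[-0.05,0.6,0,-0.001,-0.002,0.025,3,0,0,-1.0,0,0,0,3,0,0,-0.8,0,0,0,3,0,0,0,0,0,0,3]'

```text
t: 14.02
tool_pos: [0.5369, -0.3087, 0.0568]
orientation: [2.996, 0.33, -0.668]
force: [-0.0, 1.2, -1.0]
opening: 0.0355
```

```bash
python3 - <<'E'
from h import *
st();print(read_state()["tool_pos"]);rows([tgt(-167.6,.0415,el=64.1)])
read_camera("scene")
for r in spot_point("jar","scene")[:2]:print("jar",r["conf"],w("scene",r["point"]))
E
```

```text
t 14.03 bin [-126.8 -403.7   56.8] el 64.8 head -166.6 F [-0.   1.2 -1. ] q [-0.44  0.66  1.18 -0.27  1.64  0.94] open 0.0355
[ 0.53689695 -0.30869886  0.05683954]
0 1 x [-0.35, 0.06, -1.53] [0.004, 0.013, -0.005]
jar 0.58 [ 0.54588525 -0.30752072  0.02759935]
jar 0.23 [0.63926083 0.10029336 0.00143287]
```

>>> apply_moves --commands '[-0.35,0.06,-0.5,0.004,0.013,-0.015,3,0,0,-0.5,0,0,0,3,0,0,0,0,0,0,3]'

```text
t: 14.5
tool_pos: [0.5335, -0.3087, 0.0469]
orientation: [3.002, 0.308, -0.69]
force: [0.4, -0.2, -1.1]
opening: 0.0354
```

```bash
python3 - <<'E'
from h import *
st();print(read_state()["tool_pos"]);rows([tgt(-167.6,.0415,el=64.1)])
E
```

```text
t 14.5 bin [-130.2 -403.4   46.9] el 64.1 head -168.3 F [ 0.4 -0.2 -1.1] q [-0.45  0.68  1.18 -0.27  1.65  0.95] open 0.0354
[ 0.53348582 -0.30865871  0.04687856]
0 1 x [-0.01, 0.06, -0.54] [-0.0, 0.0, 0.012]
```

Lower in small steps until the force shows contact.

>>> apply_moves --commands '[0,0.05,-0.3,0,0,0.012,3,0,0,-0.2,0,0,0,3]'

```text
t: 14.75
tool_pos: [0.5337, -0.3082, 0.042]
orientation: [2.998, 0.327, -0.688]
force: [-0.4, 4.7, 7.0]
opening: 0.0356
```

>>> apply_moves --commands '[0,0,-0.15,0,0,0,3,0,0,0,0,0,0,3]'

```text
t: 15.0
tool_pos: [0.5341, -0.3082, 0.0423]
orientation: [2.997, 0.326, -0.688]
force: [-0.2, 0.7, -1.5]
opening: 0.0358
```

>>> apply_moves --commands '[0,0,-0.15,0,0,0,3]'

```text
t: 15.12
tool_pos: [0.5345, -0.3082, 0.042]
orientation: [2.997, 0.326, -0.686]
force: [-1.4, 2.0, 9.4]
opening: 0.0358
```

>>> apply_moves --commands '[0,0,-0.15,0,0,0,3]'

```text
t: 15.25
tool_pos: [0.5346, -0.3082, 0.0419]
orientation: [2.996, 0.325, -0.687]
force: [-2.5, 3.8, 11.2]
opening: 0.0354
```

>>> apply_moves --commands '[0,0,0,0,0,0,4.5,0,0,0,0,0,0,6,0,0,0,0,0,0,6,0,0,0,0,0,0,6]'

```text
t: 15.75
tool_pos: [0.5348, -0.3084, 0.0417]
orientation: [2.996, 0.325, -0.686]
force: [-0.3, -1.0, 0.2]
opening: 0.06
```

>>> apply_moves --commands '[0.85,0.19,1.8,0,0,0,6,1.3,0.3,2.7,0,0,0,6,1.3,0.3,2.7,0,0,0,6,0.5,0.1,4,0,0,0,6,0,0,5,0,0,0,6,0,5,3,0,0,0,6,0,6,0,0,0,0,6,0,6,0,0,0,0,6]'

```text
t: 16.75
tool_pos: [0.5775, -0.1275, 0.2498]
orientation: [2.999, 0.315, -0.672]
force: [0.8, 0.3, 0.3]
opening: 0.0601
```

```bash
python3 - <<'E'
from line import *
st();print(read_state()["tool_pos"])
for c in("scene","top"):
  p,d=read_camera(c);cv2.imwrite(f"pics/f_{c}.png",p);np.save(f"f_{c}.npy",d)
  for q in("jar","tin","lip","cup","spool","screwdriver"):
    for r in spot_point(q,c)[:2]:print(q,c,round(r["conf"],2),w(c,r["point"]).round(4))
  X=cloud(c,d);k=(np.linalg.norm(X[...,:2]-RING,axis=-1)<.045)&(X[...,2]>.02)
  P=X[k];print(len(P),"zmax",P[:,2].max() if len(P) else 0);T=P[P[:,2]>.074] if len(P) else P
  if len(T)>5:print("cap",T.mean(0).round(4),cv2.minEnclosingCircle((T[:,:2]*1e3).astype(np.float32)))
E
```

```text
t 16.75 bin [ -76.8 -224.8  249.8] el 64.7 head -167.2 F [0.8 0.3 0.3] q [-0.19  0.52  1.02 -0.19  2.    1.12] open 0.0601
[ 0.57746088 -0.12751448  0.24979385]
jar scene 0.82 [ 0.5425 -0.3046  0.0123]
lip scene 0.83 [0.5598 0.0974 0.0697]
cup scene 0.97 [ 0.7329 -0.2096 -0.0011]
spool scene 0.79 [0.364  0.3616 0.0043]
spool scene 0.44 [ 0.542  -0.3062  0.0025]
screwdriver scene 0.77 [0.5482 0.4019 0.0006]
screwdriver scene 0.22 [ 0.5419 -0.3066  0.0009]
288 zmax 0.08502156832237437
cap [ 0.5465 -0.3047  0.0805] ((544.7437133789062, -305.3451232910156), 19.427156448364258)
jar top 0.65 [ 0.5445 -0.3051  0.011 ]
lip top 0.82 [0.5555 0.1007 0.069 ]
cup top 0.5 [ 0.7406 -0.2108 -0.0019]
spool top 0.96 [ 0.3616  0.3651 -0.0015]
screwdriver top 0.91 [ 0.5474  0.4012 -0.0008]
268 zmax 0.08593713328617614
cap [ 0.5452 -0.3066  0.079 ] ((545.52099609375, -306.8164978027344), 17.99980926513672)
```

```bash
python3 - <<'E'
from line import *
for c in("top","scene"):
    p=cv2.imread(f"pics/f_{c}.png");m=camera_model(c);K=np.array(m["intrinsics"])
    C=np.array([.5445,-.306,.08]);x=np.array(m["R"])@C+np.array(m["t"]);u,v=x[0]/x[2]*K[0,0]+K[0,2],x[1]/x[2]*K[1,1]+K[1,2]
    u0,v0=int(round(u)),int(round(v));print(c,u,v);print(p.min(-1)[v0-9:v0+10,u0-9:u0+10])
    pts=[];W=[]
    for vv in range(v0-9,v0+10):
        for uu in range(u0-9,u0+10):
            P=ray(c,uu,vv,.08)[:2]-C[:2]
            if np.hypot(*P)<.0135: pts.append(P);W.append(max(0,200-int(p[vv,uu].min())))
    P=np.array(pts);W=np.array(W,float);ce=(P*W[:,None]).sum(0)/W.sum();e,V=np.linalg.eigh(((P-ce)*W[:,None]).T@(P-ce));d=V[:,1]*np.sign(V[:,1]@ce)
    print("centroid",ce.round(4),"dir",np.degrees(np.arctan2(ce[1],ce[0])),"axis",np.degrees(np.arctan2(d[1],d[0])))
E
```

```text
top 436.3222589983845 250.24513566690828
[[ 98 102 102  99  98  99 101 102 104 106 114 128 131 127 109 103  98  99
  100]
 [101 101 102  95  96  98 110 119 126 123 124 125 132 139 124 110 102 100
  100]
 [ 90  95  88  86  88 114 143 166 172 172 169 162 159 145 143 126 102 101
  100]
 [ 78  62  59  72 108 148 175 186 186 187 189 187 182 173 165 146 117 101
  103]
 [ 46  40  58 109 148 181 188 188 191 193 187 191 189 185 183 170 135 108
  100]
 [ 28  49  96 151 181 189 189 192 188 190 189 190 191 189 187 182 159 122
   99]
 [ 32  69 124 173 191 190 192 191 192 190 189 190 187 189 189 190 174 134
  107]
 [ 39  83 144 182 192 194 192 193 190 191 192 191 190 190 189 189 178 146
  110]
 [ 49  97 154 186 192 190 192 190 188 181 184 190 188 189 187 190 180 161
  118]
 [ 53 109 162 183 190 192 191 188 174 150 163 185 190 188 188 189 181 164
  129]
 [ 53 103 157 188 191 192 192 185 159 109 131 179 193 190 190 189 185 168
  133]
 [ 43  90 143 184 189 192 189 176 136  93 128 179 190 191 188 189 182 157
  130]
 [ 36  71 133 173 188 195 189 168 110  95 149 182 188 189 190 187 172 143
  128]
 [ 51 
[... 1511 characters left out ...]
237 235 233 231 233 235 232 236 236 229 193 138 161
  162]
 [140 136 140 167 207 232 235 234 237 234 236 234 234 228 204 166 129 168
  188]
 [138 135 136 128 150 195 227 230 235 232 229 231 220 203 182 143  96 119
  150]
 [143 137 132 109 113 131 161 178 186 190 188 182 183 181 165 114  68  90
  126]
 [136 137 138 138 103  90 110 137 142 163 158 159 168 171 134  80  49  84
  132]
 [136 139 156 169 113  68  77 108 128 143 155 137 122 108  79  44  35  74
  129]
 [137 148 179 172 116  57  42  65  76  88  96  83  67  51  45  43  37  60
  110]
 [140 159 172 155 111  60  40  34  34  43  41  38  37  42  40  42  38  50
  102]]
centroid [-0.0084  0.001 ] dir 173.47433143875574 axis 152.13655928479068
```

```bash
python3 -c "
from plant import *
print(close_job())"
```

```text
the job is handed in; nothing more can be done
None
```

The jar is standing upright inside the ring on the nearest reader's plate, released, with its label facing the window. I handed the job in at about 17 s of robot time.

I hooked the flap's rod from below with tilted fingers and let the flap rest on the gripper while I took hold of the jar. I regripped once, about 12 mm lower, then lifted the jar over the front wall. The flap slid off the jar's cap and fell shut. I then turned the jar about 172° upright, set it down until the plate pushed back and let go.

**Last checks:**
- **Jar position:** the two fixed cameras put it about 2–4 mm from the ring's centre. They read the cap top at 79–80 mm, so it stands level on the plate.
- **Label direction:** I read the line on the cap as pointing at about 165° from the top-camera pixels, and the window lies at 164.9°. The automatic fits disagreed, giving 161° (top) and 152° (scene). Part of the cap edge entered those fits, so I trusted my own reading.
- **Flap:** both cameras read the rod at 69–70 mm, which is shut.
- **Cup, spool and screwdriver:** each is where it was at the start, within the detectors' accuracy.
- **Tin:** neither camera picked it up through the flap at the end. Earlier pictures, taken before and after I took the jar out, showed it standing in place.

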